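# Fill the gap in the spice rack and uncap the salt canister

## Robot

A 7-joint arm with a two-finger parallel gripper is mounted at the origin on a cart in front of the work surface, level with it; the furniture and walls round the work are solid. World frame = base frame: x ahead of the robot, y to its left, z up, the work surface at z = 0. Lengths are in m, angles in rad, forces in N, time in s.
With the tool pointing down it reaches from about 0.4 to 0.9 m from the base axis. Payload 5.6 kg.
Tool frame: the origin (TCP) lies midway between the tips of the shut fingers; the grasp point (between the pads) lies 19 mm behind it; z points along the fingers, y is the line along which they close (so a half turn about z gives the same grasp; the last joint's range is limited). The gripper opens to 92 mm and grips with 3 to 60 N. Pads are 20 mm wide; open, the fingers measure 128 mm over their backs; the gripper's body (75 mm by 189 mm) begins 69 mm behind the grasp point.
Start: joints at [-1.367, 0.468, -0.012, 1.603, 0.006, 1.071, -0.056], TCP at [0.159, 0.63, 0.215] pointing down, gripper open.
Joint ranges: [-2.53, 2.53], [-0.31, 2.02], [-1.57, 1.55], [0.28, 2.44], [-1.29, 4.43], [0.15, 1.84], [-2.92, 2.92]. Speed limits (rad/s): [2.57, 2.57, 3.14, 3.14, 3.14, 3.14, 3.14].

## Interface

Orientations are given as a 3x3 rotation matrix whose columns are the frame's x, y, z axes.
In Python, from station import env, effector, solver, viewer, workorder, search_frame, tip_of gives the robot as it stands. Calls block until the motion is done:
- env.reach(position, orientation): joint-space move of the TCP to a pose.
- env.movel(position, frame=None, rate=0.15): straight line of the TCP; frame=None keeps the orientation; rate is the mean speed in m/s.
- env.goto_joints(angles): joint-space move.
- effector.release() and effector.grasp(squeeze=None): open the fingers fully, or close them until they stop; squeeze is the grip in N (None keeps the last).
- env.pause(seconds).
- solver.inverse_kinematics(position, orientation): joint angles nearest the present ones, or None.
- env.sense(): the state.
- viewer.read_camera(name): name is "scene" or "top" or "wrist"; returns (picture, depth): 384x512x3 uint8, red, green, blue; 384x512 float32, m along the optical axis (not along the pixel's ray), 0 where there is no reading.
- viewer.camera_info(name): a dict with "intrinsics" (3x3 intrinsics, pixels), "dist_coeffs" ([k1, k2, p1, p2, k3] as OpenCV has them; the pictures are not rectified), "eye" and "rotation" of the camera in the world; the wrist camera has in their place "T_tool_cam" (4x4, takes a point from camera to tool coordinates, whose origin is the TCP and whose axes are the flange's). Camera axes: x right, y up, looking along -z (the intrinsics and any distortion apply to the point x, -y, -z); pixel columns grow to the right and rows downward; lengths in m; the calibration is good to about 2 mm. A picture is of the moment at which its call begins: read the wrist's pose just before it. camera_info takes no time and is no camera call.
A pose or a line that the arm cannot do raises env.PlanningError and nothing moves.
- workorder.finish_job(): hands the job in; it is judged then, once.
Trained networks look in the newest picture that a camera, given by its name, has taken for a name from the list of things; names that differ only in an ending like _2 or _b are one class to them, and where a whole thing is asked for, a point or a joint stands for the part that bears it (a point fixed in the world has none). Each returns a list of dicts, best first, with "score" (0 to 1); they miss things now and then, are a little off and sometimes report something else, mostly with a low value. They report only what shows in the picture. A call takes as long as a camera call.
- search_frame(camera, name): "at" ([x, y, z] in m, in world coordinates, good to about 4 mm: the middle of the surface that is visible of it).
- tip_of(camera, name): "at" ([x, y, z] in m, in world coordinates, good to about 4 mm: a listed point, or the origin of a listed thing).
The state is a dict: "t": time; "joint_positions": joint angles; "joint_velocities": joint speeds; "tau": joint torques, N m; "ee_pos": TCP position; "tcp_rot": TCP orientation; "wrist_force": force on the tool from outside, world axes, zero at the start; "moment": the same for the moment, N m; "gripper_width": finger opening in m; "grasp_force": force on a finger pad.
Only numpy, scipy, OpenCV 4.12 (cv2) and the standard library are available. Lean on these libraries where they do the work, as an engineer would, in place of code of your own. Each camera call takes 0.05 s, during which the arm holds its last target. There are 200 camera calls.

## Task

Restock the seasoning corner: stand the spare spice jar from the worktop fully home in the one empty pocket of the wooden jar rack and let go of it. Then take the black cap off the blue salt canister so that it can be topped up: the cap loosens one way only and nobody remembers which, so try both ways, give it about a sixth of a turn the way it goes until it stops, and lift it straight off. Finish while still holding the cap in the gripper, about a hand's breadth (8 cm) above the canister's neck, and leave the other jars and the things standing around where they are.

Things in the scene. Friction and masses are not known exactly. Their poses are not given: they have to be found in the camera images.
- rack: wooden block, 64 (its x) x 236 (its y) x 30 mm high, fixed to the worktop; origin at the centre of its underside. Four round pockets in a row along its y axis, 56 mm apart, 46 mm wide, 22 mm deep (floor 8 mm above the worktop), mouths slightly chamfered; three hold a jar, one is empty, a different one each time
- rack_hole0 (a point): centre of the mouth of rack pocket 0, at the level of the block's top (30 mm above the worktop); pocket 0 lies at the rack's -y end, pocket 3 at its +y end
- rack_hole1 (a point): centre of the mouth of rack pocket 1, at the level of the block's top (30 mm above the worktop); pocket 0 lies at the rack's -y end, pocket 3 at its +y end
- rack_hole2 (a point): centre of the mouth of rack pocket 2, at the level of the block's top (30 mm above the worktop); pocket 0 lies at the rack's -y end, pocket 3 at its +y end
- rack_hole3 (a point): centre of the mouth of rack pocket 3, at the level of the block's top (30 mm above the worktop); pocket 0 lies at the rack's -y end, pocket 3 at its +y end
- spare_jar: the spare spice jar with a dark brown lid, standing upright on the open worktop nearer the robot than the rack: round, 41 mm across, 105 mm high (lid from 84 mm up, 40 mm across), about 110 g; origin at the centre of its underside
- jar_a: spice jar of the same size (41 mm across, 105 mm high) that already stands in a pocket of the rack; origin at the centre of its underside; to be left there
- jar_b: spice jar of the same size (41 mm across, 105 mm high) that already stands in a pocket of the rack; origin at the centre of its underside; to be left there
- jar_c: spice jar of the same size (41 mm across, 105 mm high) that already stands in a pocket of the rack; origin at the centre of its underside; to be left there
- canister: round blue salt canister, 68 mm across, with a black rubber foot 84 mm across, fixed to the worktop, it can neither turn nor lift; its shoulder, on which the cap's rim rests, is 72 mm above the worktop and 58 mm across; origin at the centre of its underside
- neck (a point): centre of the canister's shoulder, 72 mm above the worktop, on the axis of neck and cap; z up. The cap locks on the neck by inner lugs; it comes free either counterclockwise or clockwise seen from above, at random. The neck is 13 mm high: 20 mm of lift clears it
- cap: black ribbed round cap, steel disc on top, 48 mm across, 34 mm high, 60 g, 2 mm up-and-down play while locked; origin at the centre of its underside. Wrong way: hard stop after 4 to 13 degrees. Right way: turns about 60 degrees (57 to 67) to a hard stop (lugs clear from 7 degrees before it), then lifts straight off. Turns freely between the stops: a twisting moment over 0.3 N m means a stop
- salt_shaker: bystander: glass salt shaker, 44 mm across, 90 mm high; origin at the centre of its underside
- honey_jar: bystander: honey jar with a yellow lid, 60 mm across, 95 mm high; origin at the centre of its underside

How it is judged:
On the way, in this order (a step that is already met when the one before it is completed fails the run):
1. the spare jar stands fully home in the empty pocket and is released, the cap still on (((horizontal distance between spare_jar and rack_hole0 below 0.006 m and z of spare_jar in the frame of rack_hole0 below -0.017 m) or (horizontal distance between spare_jar and rack_hole1 below 0.006 m and z of spare_jar in the frame of rack_hole1 below -0.017 m) or (horizontal distance between spare_jar and rack_hole2 below 0.006 m and z of spare_jar in the frame of rack_hole2 below -0.017 m) or (horizontal distance between spare_jar and rack_hole3 below 0.006 m and z of spare_jar in the frame of rack_hole3 below -0.017 m)) and angle between spare_jar's own z axis and vertical below 0.12 rad and linear speed of spare_jar below 0.03 m/s and contact force between the fingers and spare_jar below 0.05 N and z of cap in the frame of neck below 0.01 m), for 0.2 s.
2. the cap is off and held at least 5 cm above its seat (z of cap in the frame of neck above 0.05 m and horizontal distance between cap and neck below 0.06 m and contact force between the fingers and cap above 1 N and contact force between cap and canister below 0.05 N and linear speed of cap below 0.05 m/s), for 0.2 s.
At the end, for the whole second after the job is handed in: Spare jar in the empty pocket (centre within 6 mm, foot 17 mm below the mouth, tilt under 0.12 rad), released; cap held still by the fingers, its underside 50 mm or more over the shoulder and within 60 mm of its axis; rack jars moved under 20 mm, bystanders under 40 mm, all upright (all of step 2 and ((horizontal distance between spare_jar and rack_hole0 below 0.006 m and z of spare_jar in the frame of rack_hole0 below -0.017 m) or (horizontal distance between spare_jar and rack_hole1 below 0.006 m and z of spare_jar in the frame of rack_hole1 below -0.017 m) or (horizontal distance between spare_jar and rack_hole2 below 0.006 m and z of spare_jar in the frame of rack_hole2 below -0.017 m) or (horizontal distance between spare_jar and rack_hole3 below 0.006 m and z of spare_jar in the frame of rack_hole3 below -0.017 m)) and angle between spare_jar's own z axis and vertical below 0.12 rad and linear speed of spare_jar below 0.03 m/s and contact force between the fingers and spare_jar below 0.05 N and distance of each of jar_a, jar_b, jar_c from where it was at the start of the episode below 0.02 m and angle between each of jar_a, jar_b, jar_c, salt_shaker, honey_jar's own z axis and vertical below 0.2 rad and distance of each of salt_shaker, honey_jar from where it was at the start of the episode below 0.04 m); the arm keeps its last pose, push and grip.
It fails at once if a jar in the rack is pulled out or knocked over, or a bystander is shoved by more than 4 cm or knocked over (not (distance of each of jar_a, jar_b, jar_c from where it was at the start of the episode below 0.02 m and angle between each of jar_a, jar_b, jar_c, salt_shaker, honey_jar's own z axis and vertical below 0.2 rad and distance of each of salt_shaker, honey_jar from where it was at the start of the episode below 0.04 m)).
It also fails if it takes over 58 s, if anything falls off the work surface, if the arm or the gripper's body presses on something with over 40 N, if the wrist force passes 120 N, or if a joint passes its speed limit or range.

## Working session

There is one attempt and no reset: what is moved stays moved. The work goes in short steps, each a Python script; the robot and the scene stay as the last script left them, time stands still between calls to the robot, and variables do not carry over. Pictures are saved under pics/ and viewed, at most 10 in all, crops included, and the job is handed in when it is done.

```bash
mkdir -p pics; ls
python3 - <<'E'
from station import env, effector, solver, viewer, workorder, search_frame, tip_of
import cv2,numpy as np
ims=[]
for c in ["scene","top"]:
    p,d=viewer.read_camera(c); np.savez(f"{c}.npz",p=p,d=d); ims.append(p)
    i=viewer.camera_info(c); print(c,np.round(i["eye"],3),np.round(i["rotation"],2).tolist(),np.round(i["intrinsics"],1).tolist(),i["dist_coeffs"])
    for n in ["rack_hole0","rack_hole1","rack_hole2","rack_hole3","rack","spare_jar","jar_a","canister","neck","cap","salt_shaker","honey_jar"]:
        r=tip_of(c,n); print(n,[(np.round(x["at"],3).tolist(),round(x["score"],2)) for x in r[:4]])
cv2.imwrite("pics/scene.png",ims[0][:,:,::-1]);cv2.imwrite("pics/top.png",ims[1][:,:,::-1])
s=env.sense();print(s["t"],s["ee_pos"],s["tcp_rot"],s["gripper_width"])
E
```

```text
pics
scene [0.265 0.371 0.677] [[-0.86, 0.36, -0.35], [-0.5, -0.6, 0.62], [0.01, 0.71, 0.7]] [[357.1, 0.0, 243.8], [0.0, 357.1, 187.0], [0.0, 0.0, 1.0]] [-0.07183137  0.          0.          0.          0.        ]
rack_hole0 [([0.544, -0.034, 0.03], 0.98), ([0.54, -0.146, 0.023], 0.86), ([0.548, 0.024, 0.027], 0.8), ([0.548, -0.088, 0.029], 0.71)]
rack_hole1 [([0.544, -0.034, 0.03], 0.98), ([0.54, -0.146, 0.023], 0.86), ([0.548, 0.024, 0.027], 0.8), ([0.548, -0.088, 0.029], 0.71)]
rack_hole2 [([0.544, -0.034, 0.03], 0.98), ([0.54, -0.146, 0.023], 0.86), ([0.548, 0.024, 0.027], 0.8), ([0.548, -0.088, 0.029], 0.71)]
rack_hole3 [([0.544, -0.034, 0.03], 0.98), ([0.54, -0.146, 0.023], 0.86), ([0.548, 0.024, 0.027], 0.8), ([0.548, -0.088, 0.029], 0.71)]
rack [([0.542, -0.062, 0.001], 0.57)]
spare_jar [([0.433, -0.044, 0.001], 0.57)]
jar_a [([0.546, -0.03, 0.005], 0.81), ([0.541, -0.084, 0.005], 0.71), ([0.541, -0.138, 0.011], 0.69)]
canister [([0.44, -0.323, -0.001], 0.77)]
neck [([0.444, -0.326, 0.077], 0.83), ([0.442, -0.328, -0.0], 0.42)]
cap [([0.442, -0.326, 0.073], 0.66)]
salt_shake
[... 929 characters left out ...]
 -0.045, -0.003], 0.7)]
jar_a [([0.539, -0.088, 0.011], 0.87), ([0.546, -0.036, 0.006], 0.69), ([0.549, 0.027, 0.03], 0.28)]
canister [([0.439, -0.329, -0.003], 0.66), ([0.69, 0.018, -0.005], 0.47)]
neck [([0.443, -0.325, 0.073], 0.7)]
cap [([0.443, -0.323, 0.071], 0.87), ([0.441, -0.326, 0.074], 0.72), ([0.542, -0.087, 0.009], 0.16)]
salt_shaker [([0.537, -0.14, 0.029], 0.65), ([0.575, -0.359, 0.003], 0.62), ([0.694, 0.019, -0.002], 0.15)]
honey_jar [([0.697, 0.017, -0.002], 0.92)]
1.3 [0.15883433 0.63029066 0.21456942] [[-9.69676170e-01  2.44393380e-01  3.40367686e-05]
 [ 2.44393380e-01  9.69676171e-01 -1.23238523e-05]
 [-3.60165113e-05 -3.63178496e-06 -9.99999999e-01]] 0.09173552133390718
```

View pics/scene.png

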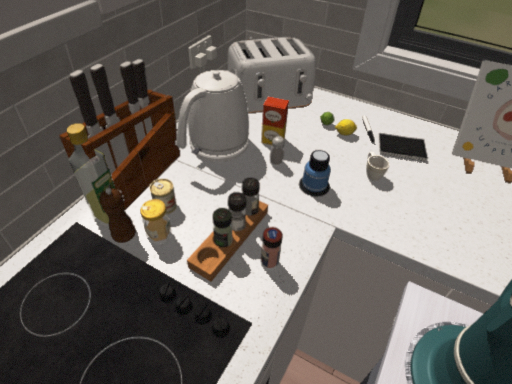

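View pics/top.png

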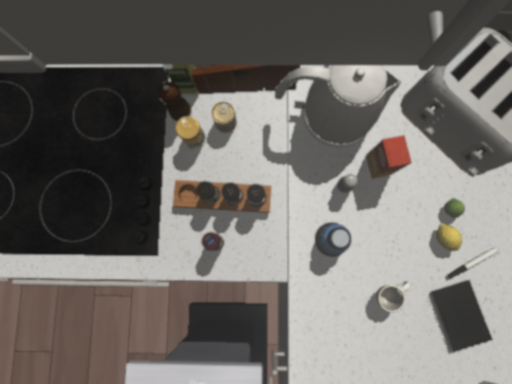

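```bash
cat > h.py <<'E'
from station import env, effector, solver, viewer, workorder, search_frame, tip_of
import cv2, numpy as np
def R(yaw):  # tool y at azimuth yaw, pointing down
    y=np.array([np.cos(yaw),np.sin(yaw),0]); z=np.array([0,0,-1.]); return np.column_stack([np.cross(y,z),y,z])
def cloud(p,d,info,s=None):
    if "eye" in info: Rc,t=np.array(info["rotation"]),np.array(info["eye"])
    else:
        T=np.array(info["T_tool_cam"]); Rt=np.array(s["tcp_rot"]); Rc=Rt@T[:3,:3]; t=Rt@T[:3,3]+np.array(s["ee_pos"])
    v,u=np.mgrid[:d.shape[0],:d.shape[1]]
    n=cv2.undistortPoints(np.stack([u,v],-1).reshape(-1,1,2).astype(float),np.array(info["intrinsics"]),np.array(info["dist_coeffs"])).reshape(*d.shape,2)
    P=np.stack([n[...,0]*d,-n[...,1]*d,-d],-1)@Rc.T+t; P[d==0]=np.nan; return P
def st(m=""):
    s=env.sense(); print(m,"t",round(s["t"],2),"p",np.round(s["ee_pos"],4),"w",round(s["gripper_width"],4),"g",round(s["grasp_force"],1),"F",np.round(s["wrist_force"],1),"M",np.round(s["moment"],2),"q7",round(s["joint_positions"][6],2)); return s
E
python3 - <<'E'
from h import *
print(np.round(viewer.camera_info("wrist")["T_tool_cam"],3).tolist())
yaw=-0.05
st()
env.reach([0.44,-0.01,0.33],R(yaw)); s=st("look")
p,d=viewer.read_camera("wrist"); np.savez("w1.npz",p=p,d=d)
cv2.imwrite("pics/w1.png",p[:,:,::-1])
for n in ["rack_hole0","spare_jar","jar_a","rack"]:
    print(n,[(np.round(x["at"],4).tolist(),round(x["score"],2)) for x in tip_of("wrist",n)[:4]])
P=cloud(p,d,viewer.camera_info("wrist"),s); np.save("w1P.npy",P)
# lids of jars
for lo,hi,nm in [(.098,.11,"spare lid"),(.108,.12,"rack lids")]:
    m=((P[...,2]>lo)&(P[...,2]<hi)).astype(np.uint8)
    k,l,S,c=cv2.connectedComponentsWithStats(m)
    for i in range(1,k):
        if S[i,4]>150:
            Q=P[l==i]; (cx,cy),r=cv2.minEnclosingCircle(Q[:,:2].astype(np.float32)); print(nm,S[i].tolist(),np.round(np.median(Q,0),4),"circ",round(cx,4),round(cy,4),round(r,4))
E
```

```text
[[-0.0, 0.969, 0.246, 0.068], [1.0, 0.0, 0.0, -0.0], [0.0, 0.246, -0.969, -0.171], [0.0, 0.0, 0.0, 1.0]]
 t 1.3 p [0.1588 0.6303 0.2146] w 0.0917 g 0.0 F [-0.   0.1 -0. ] M [0.03 0.01 0.01] q7 -0.06
look t 3.82 p [ 0.4402 -0.0091  0.3299] w 0.0919 g 0.0 F [-0.7  0.1  1.4] M [-0.08  0.04 -0.01] q7 -0.14
rack_hole0 [([0.5406, -0.085, 0.0281], 0.94), ([0.5453, 0.025, 0.0295], 0.83), ([0.5397, -0.1459, 0.0314], 0.66), ([0.5453, -0.0304, 0.032], 0.56)]
spare_jar [([0.437, -0.045, -0.0025], 0.87), ([0.5452, 0.0263, 0.0258], 0.51)]
jar_a [([0.545, -0.0311, 0.0117], 0.92), ([0.5424, -0.146, 0.0094], 0.71), ([0.5406, -0.0843, 0.0081], 0.65)]
rack [([0.5438, -0.0568, -0.0011], 0.71), ([0.5476, 0.0257, 0.0252], 0.19)]
spare lid [474, 89, 24, 37, 270] [0.7503 0.0599 0.1062] circ 0.7665 0.0598 0.0237
spare lid [239, 179, 27, 28, 561] [ 0.4343 -0.0443  0.1056] circ 0.4342 -0.0452 0.0202
rack lids [480, 89, 19, 37, 167] [0.7495 0.0608 0.1138] circ 0.7623 0.0593 0.0231
rack lids [315, 168, 29, 28, 616] [ 0.5454 -0.0305  0.1136] circ 0.546 -0.0315 0.0205
rack lids [313, 205, 28, 27, 370] [ 0.5367 -0.0805  0.1137] circ 0.5431 -0.0869 0.0204
rack lids [311, 240, 24, 25, 387] [ 0.5352 -0.1441  0.1138] circ 0.5402 -0.1431 0.0206
```

View pics/w1.png

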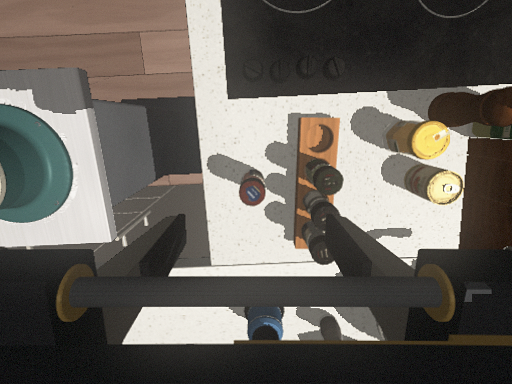

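Run:
```python
from h import *
P=np.load("w1P.npy"); p=np.load("w1.npz")["p"]
box=(P[...,0]>.5)&(P[...,0]<.595)&(P[...,1]>-.02)&(P[...,1]<.075)
top=box&(abs(P[...,2]-.03)<.005)
print("top",top.sum(),"z",np.median(P[top][:,2]))
Q=P[top]; (c,sz,a)=cv2.minAreaRect(Q[:,:2].astype(np.float32)); print("rect",c,sz,a, "ymax",np.percentile(Q[:,1],99.5),"x",np.percentile(Q[:,0],[1,99]))
# pocket hole mask: not-top pixels below top within rack
# orthophoto: unproject with z=.03 plane for image edges
hole=box&(P[...,2]<.024)&(abs(P[...,0]-.548)<.027)&(abs(P[...,1]-.025)<.027)
H=P[hole]; print("hole",hole.sum(),np.percentile(H[:,2],[5,50,95]),H.min(0),H.max(0))
# edge: circle fit of top pixels adjacent to hole
k,l=cv2.connectedComponents((~top).astype(np.uint8)); 
e=cv2.dilate(hole.astype(np.uint8),np.ones((5,5)))>0
E=P[e&top]; 
A=np.c_[2*E[:,:2],np.ones(len(E))]; x=np.linalg.lstsq(A,(E[:,:2]**2).sum(1),rcond=None)[0]; print("circ",len(E),x[:2],np.sqrt(x[2]+x[0]**2+x[1]**2))
crop=cv2.resize(p[100:260,220:360,::-1],None,fx=4,fy=3.7,interpolation=cv2.INTER_CUBIC)
cv2.imwrite("pics/crop.png",crop[:590])
```

```text
top 1173 z 0.030368044388969118
rect (0.5489785671234131, 0.01915501430630684) (0.07988224923610687, 0.06412442773580551) 87.10971069335938 ymax 0.058541431212031786 x [0.51613905 0.5810656 ]
hole 560 [0.00703059 0.00868683 0.01712364] [0.53141039 0.00132696 0.00618795] [0.57256579 0.04596155 0.02378631]
circ 223 [0.54844151 0.02455513] 0.02454183194644976
```

```bash
cat >> h.py <<'E'
def lid(lo,hi,box,cam="wrist"):
    s=env.sense(); p,d=viewer.read_camera(cam); P=cloud(p,d,viewer.camera_info(cam),s)
    b=(P[...,2]>lo)&(P[...,2]<hi)&(P[...,0]>box[0])&(P[...,0]<box[1])&(P[...,1]>box[2])&(P[...,1]<box[3])
    Q=P[b]
    if len(Q)<30: print("few",len(Q)); return p,None
    (cx,cy),r=cv2.minEnclosingCircle(Q[:,:2].astype(np.float32)); print("lid",len(Q),np.round([cx,cy,r,np.median(Q[:,2])],4)); return p,(cx,cy)
E
python3 - <<'E'
from h import *
yaw=-0.0505; g=np.array([.4342,-.0450])
env.reach([*g,.20],R(yaw)); st("above")
env.movel([*g,.046],rate=.12); st("down")
effector.grasp(25); st("grasp")
env.movel([*g,.166],rate=.12); s=st("lift")
p,c=lid(.215,.235,(g[0]-.04,g[0]+.04,g[1]-.05,g[1]+.05))
cv2.imwrite("pics/lift.png",p[:,:,::-1])
E
```

```text
above t 4.67 p [ 0.4351 -0.0448  0.2008] w 0.0921 g 0.0 F [0.5 0.  0.7] M [-0.03  0.02 -0.01] q7 0.14
down t 6.1 p [ 0.4347 -0.045   0.0465] w 0.0919 g 0.0 F [ 0.4  0.4 -0.5] M [-0.06  0.1   0.  ] q7 0.49
grasp t 6.92 p [ 0.4341 -0.045   0.046 ] w 0.0405 g 25.0 F [-0.1 -0.3 -0.1] M [-0.02  0.07  0.01] q7 0.49
lift t 8.07 p [ 0.4337 -0.0449  0.1655] w 0.0402 g 25.0 F [-0.3 -0.1 -1.1] M [-0.07  0.05 -0.02] q7 0.22
lid 5248 [ 0.4346 -0.0351  0.0369  0.2249]
```

View pics/lift.png

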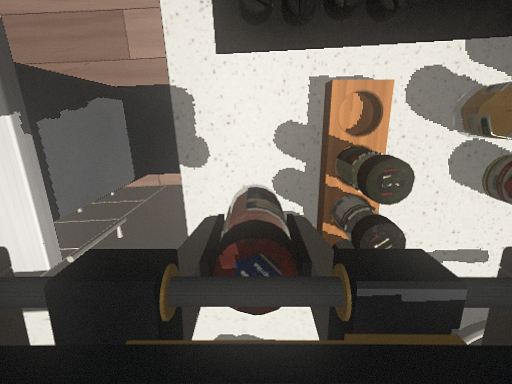

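Run:
```python
from h import *
s=env.sense(); t=np.array(s["ee_pos"]); Rt=np.array(s["tcp_rot"])
p,d=viewer.read_camera("wrist"); P=cloud(p,d,viewer.camera_info("wrist"),s); L=(P-t)@Rt  # tool coords
z=L[...,2]; b=(abs(L[...,1])<.019)&(z<-.055)&(z>-.063)
Q=L[b]; print(len(Q),np.percentile(Q,[0.5,50,99.5],axis=0).round(4).tolist())
print([ (round(y,3),round(np.percentile(Q[abs(Q[:,1]-y)<.002,0],98),4)) for y in np.arange(-.016,.017,.004)])
# side of jar body (40..60mm under the top): front-most x
b=(abs(L[...,1])<.003)&(z>-.03)&(z<.02); print("side",np.percentile(L[b][:,0],[50,90]).round(4),b.sum())
# pocket re-measure
top=(abs(P[...,2]-.03)<.004); hole=(P[...,2]<.024)&(np.hypot(P[...,0]-.5486,P[...,1]-.0247)<.026)
E=P[(cv2.dilate(hole.astype(np.uint8),np.ones((5,5)))>0)&top]
A=np.c_[2*E[:,:2],np.ones(len(E))]; x=np.linalg.lstsq(A,(E[:,:2]**2).sum(1),rcond=None)[0]; print("circ",len(E),x[:2],np.sqrt(x[2]+x[0]**2+x[1]**2))
```

```text
3152 [[-0.019, -0.0179, -0.0611], [0.0088, 0.0005, -0.0594], [0.0196, 0.0185, -0.0552]]
[(np.float64(-0.016), np.float64(0.0121)), (np.float64(-0.012), np.float64(0.0158)), (np.float64(-0.008), np.float64(0.0179)), (np.float64(-0.004), np.float64(0.0192)), (np.float64(0.0), np.float64(0.0197)), (np.float64(0.004), np.float64(0.0194)), (np.float64(0.008), np.float64(0.0184)), (np.float64(0.012), np.float64(0.0168)), (np.float64(0.016), np.float64(0.0133))]
side [0.02   0.0203] 237
circ 329 [0.54797231 0.02487014] 0.023838849482521202
```

Run:
```python
from h import *
yaw=-0.0505; g=np.array([.5483,.0249])
env.movel([*g,.166],R(yaw),rate=.12); st("over")
env.movel([*g,.082],rate=.1); s=st("mouth")
for z in np.arange(.076,.0529,-.004):
    env.movel([*g,z],rate=.05); s=st()
    if s["wrist_force"][2]>12: print("contact"); break
```

```text
over t 9.44 p [0.5478 0.0244 0.166 ] w 0.0404 g 25.0 F [ 0.3 -0.1 -1.1] M [-0.1   0.07 -0.02] q7 0.2
mouth t 10.43 p [0.5488 0.0248 0.0825] w 0.0404 g 25.0 F [ 0.7  1.1 -1.3] M [-0.13  0.11 -0.01] q7 0.3
 t 10.7 p [0.5482 0.025  0.076 ] w 0.0404 g 25.0 F [ 0.3  0.4 -0.9] M [-0.1   0.08 -0.01] q7 0.3
 t 10.95 p [0.5481 0.0249 0.0718] w 0.0403 g 25.0 F [ 0.9 -0.2 -1.2] M [-0.1   0.06 -0.  ] q7 0.31
 t 11.2 p [0.5481 0.0249 0.0677] w 0.0405 g 25.0 F [-0.1 -0.8 -0.4] M [-0.1   0.08 -0.07] q7 0.31
 t 11.45 p [0.5481 0.0249 0.0637] w 0.0403 g 25.0 F [ 0.6  0.4 -1. ] M [-0.09  0.09 -0.05] q7 0.32
 t 11.7 p [0.5481 0.0249 0.0597] w 0.0403 g 25.0 F [-0.6  0.2 -2.2] M [-0.06  0.04  0.03] q7 0.32
 t 11.95 p [0.5481 0.0248 0.0557] w 0.0405 g 25.0 F [ 0.4 -0.3 -1.7] M [-0.04  0.13 -0.02] q7 0.33
```

Run:
```python
from h import *
g=np.array([.5483,.0249])
env.movel([*g,.0537],rate=.04); st("home")
effector.release(); st("rel")
env.movel([*g,.20],rate=.15); st("up")
p1,c=lid(.106,.125,(.52,.58,-.003,.055))
env.reach([.42,-.22,.27],R(-.6)); s=st("look")
p,d=viewer.read_camera("wrist"); cv2.imwrite("pics/can.png",np.hstack([p1[:,100:],p[:,:]])[:,:800,::-1])
P=cloud(p,d,viewer.camera_info("wrist"),s)
for lo,hi in [(.100,.112)]:
    b=(P[...,2]>lo)&(P[...,2]<hi)&(np.hypot(P[...,0]-.4425,P[...,1]+.3255)<.04); Q=P[b]
    print(len(Q),np.median(Q[:,2]),cv2.minEnclosingCircle(Q[:,:2].astype(np.float32)))
print([np.round(x["at"],4).tolist() for x in tip_of("wrist","cap")+tip_of("wrist","neck")])
```

```text
home t 12.2 p [0.5486 0.0249 0.0539] w 0.0401 g 25.0 F [0.1 0.1 2.5] M [-0.05  0.15 -0.04] q7 0.33
rel t 13.07 p [0.5483 0.0249 0.0537] w 0.0918 g 0.0 F [-0.7 -0.4  0.2] M [-0.11  0.07 -0.09] q7 0.33
up t 14.2 p [0.5477 0.0249 0.1992] w 0.0921 g 0.0 F [-0.7  0.5  0.6] M [-0.07  0.08 -0.08] q7 0.16
lid 1329 [0.5492 0.0244 0.0203 0.1136]
look t 15.35 p [ 0.4209 -0.2186  0.2697] w 0.0918 g 0.0 F [0.  0.9 0. ] M [-0.06  0.04  0.  ] q7 0.01
839 0.10677279098178893 ((0.4430459439754486, -0.3262151777744293), 0.024487167596817017)
[[0.4404, -0.3265, 0.0711], [0.4452, -0.3237, 0.0756]]
```

View pics/can.png

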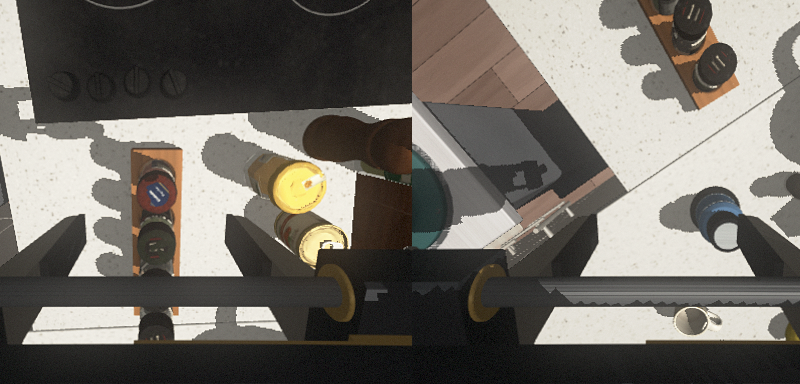

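```bash
cat >> h.py <<'E'
def twist(g,z,yaw,step,maxdeg=75,lim=.3):
    env_s=env.sense(); m0=env_s["moment"][2]; n=0
    while n<maxdeg:
        n+=abs(step); yaw+=np.radians(step); env.movel([*g,z],R(yaw),rate=.1)
        s=env.sense(); m=s["moment"][2]-m0
        print(n,round(m,2),end=" | ")
        if abs(m)>lim: print("stop"); return yaw,n,s
    return yaw,n,s
E
python3 - <<'E'
from h import *
g=np.array([.4430,-.3262]); yaw=-.6
env.reach([*g,.17],R(yaw)); st("above")
env.movel([*g,.079],rate=.1); st("down")
effector.grasp(40); st("grasp")
yaw,n,s=twist(g,.079,yaw,2.5,maxdeg=25); st(); print("yaw",yaw)
E
```

```text
above t 16.14 p [ 0.443  -0.3258  0.1698] w 0.092 g 0.0 F [-0.8  0.9  0.3] M [-0.05  0.14  0.07] q7 0.54
down t 17.2 p [ 0.4433 -0.3267  0.0795] w 0.0918 g 0.0 F [-0.5 -0.5  1.5] M [-0.07  0.13  0.02] q7 0.64
grasp t 17.95 p [ 0.443  -0.3262  0.079 ] w 0.0467 g 40.0 F [0.2 1.  0.5] M [-0.02  0.1  -0.01] q7 0.64
2.5 0.05 | 5.0 -0.01 | 7.5 0.03 | 10.0 0.06 | 12.5 0.05 | 15.0 0.03 | 17.5 -0.03 | 20.0 0.01 | 22.5 -0.01 | 25.0 0.01 |  t 20.45 p [ 0.443  -0.3262  0.079 ] w 0.0464 g 40.0 F [-0.3 -0.7  1.4] M [-0.18  0.12 -0.  ] q7 1.0
yaw -0.16366768700141765
```

Run:
```python
from h import *
g=np.array([.4430,-.3262]); yaw=-.16366768700141765
yaw,n,s=twist(g,.079,yaw,2.5,maxdeg=50); st(); print("yaw",yaw)
yaw-=np.radians(1.5); env.movel([*g,.079],R(yaw),rate=.1); st("relax")
env.movel([*g,.085],rate=.04); s=st("lift6")
if abs(s["wrist_force"][2])<15:
    env.movel([*g,.159],rate=.06); st("lift")
    env.pause(.5); s=st()
    p,d=viewer.read_camera("scene"); cv2.imwrite("pics/end.png",p[:,:,::-1])
```

```text
2.5 0.03 | 5.0 0.05 | 7.5 0.03 | 10.0 0.01 | 12.5 -0.0 | 15.0 -0.02 | 17.5 0.06 | 20.0 0.02 | 22.5 0.08 | 25.0 -0.01 | 27.5 0.08 | 30.0 0.04 | 32.5 0.08 | 35.0 0.01 | 37.5 0.02 | 40.0 -0.01 | 42.5 -0.01 | 45.0 -0.12 | 47.5 -0.19 | 50.0 -0.43 | stop
 t 25.45 p [ 0.4425 -0.328   0.0791] w 0.0465 g 40.0 F [-1.9 -5.2 -0.2] M [-1.56  0.3  -0.43] q7 1.71
yaw 0.7089969389957469
relax t 25.7 p [ 0.4425 -0.3278  0.0791] w 0.0466 g 40.0 F [-1.1 -6.4  0.6] M [-1.5   0.41 -0.33] q7 1.69
lift6 t 26.0 p [ 0.4426 -0.3257  0.0848] w 0.0466 g 40.0 F [-0.6 -1.9  1.1] M [-0.48  0.37 -0.01] q7 1.68
lift t 27.38 p [ 0.4428 -0.326   0.1586] w 0.0469 g 40.0 F [-0.2  0.1 -0.2] M [-0.05  0.08 -0.03] q7 1.6
 t 27.88 p [ 0.443  -0.3262  0.159 ] w 0.047 g 40.0 F [-0.5 -0.7 -0.1] M [-0.06  0.06 -0.02] q7 1.6
```

View pics/end.png

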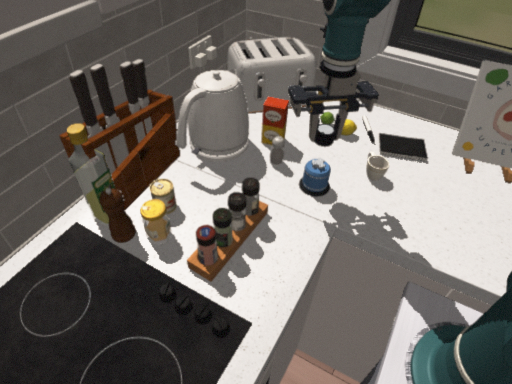

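The picture shows the cap in the gripper at (325,132), the canister's bare neck at (317,165), and the spare jar standing in the rack's end pocket at (207,243). The shaker, honey jar and the other rack jars are where they were.

```bash
python3 -c "
from h import *
st(); print(workorder.finish_job())"
```

```text
t 27.93 p [ 0.443  -0.3262  0.159 ] w 0.0472 g 40.0 F [ 0.1  0.1 -0.2] M [-0.02  0.06  0.03] q7 1.6
the job is handed in; nothing more can be done
None
```

The job is handed in at about 28 s, with no verdict shown: the spare jar stands released in the empty pocket at the rack's +y end, and the cap, which turned counterclockwise about 70° to its stop (so I didn't try clockwise), is held about 8 cm above the neck.

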